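Dispensing stroke onto a rapid-test cassette

ROBOT

A 6-joint arm with a two-finger parallel gripper is mounted at the origin on a cart in front of the work surface, level with it; the furniture and walls round the work are solid. World frame = base frame: x ahead of the robot, y to its left, z up, the work surface at z = 0. Lengths are in m, angles in degrees, forces in N, time in s.
With the tool pointing down it reaches from about 0.4 to 0.825 m from the base axis. Payload 7 kg.
Tool frame: the origin (TCP) lies between the finger pads; the fingertips stand 25 mm ahead of it and the grasp point (between the pads) lies 6 mm ahead of it; z points along the fingers, y is the line along which they close (so a half turn about z gives the same grasp; the last joint's range is limited). The gripper opens to 88 mm and grips with 3 to 60 N. Pads are 19 mm wide; open, the fingers measure 130 mm over their backs; the gripper's body (78 mm by 193 mm) begins 47 mm behind the grasp point.
Start: joints at [-56.889, 20.546, 0.682, 0, -70.136, -16.507], TCP at [0.193, -0.647, 0.225] pointing down, gripper open.
Joint ranges: [-176.03, 176.03], [-82.01, 121.73], [-58.28, 71.71], [-173.87, 95.51], [-174.79, -0.11], [-173.66, 173.66]. Speed limits (degrees/s): [136.94, 136.94, 172.46, 180, 180, 180].

INTERFACE

Orientations are given as [roll, pitch, yaw] about the fixed x, y, z axes, in that order (R = Rz(yaw) Ry(pitch) Rx(roll)).
In Python, from plant import r gives the robot as it stands.
- The arm moves only by the shell command python3 -m crank 'ROWS' [FORCE]. ROWS is JSON, a list of rows, each a list of 3 entries, a list of its own where there are three numbers: the turn, a rotation vector about the tool's x, y, z in degrees, then the shift along the tool's x, y, z in cm, then the closure, from -1 (fully open) to 1 (shut). In form: [[[wx, wy, wz], [dx, dy, dz], fingers], ...]. A call has 1 to 8 rows; each row shifts and turns the commanded pose from where the row before left it, along the tool's axes as they then stand; what a row does not reach is not made up. A row lasts 1/10 s, in which the tool goes at most 50 mm and 8.59 degrees, less where a joint would pass 70% of its speed; a pose out of reach is approached as far as the arm can. A call with a gripper value outside its range is refused whole. The fingers move at their own pace and stop on an object; FORCE is the grip in N (left out, the last holds). Time passes only in rows, so rows that do not move let the fingers close. It gives the time, the measured TCP pose, the force, the opening and the grip force at its end, in the units of the state.
- r.get_state(): the state, without advancing time (a new reading comes with each control period).
- r.capture(name): name is "scene" or "top"; returns a dict with "color" (384x512x3 uint8, red, green, blue), "range_z" (384x512 float32, m along the optical axis (not along the pixel's ray), 0 where there is no reading), "intrinsics" (3x3 intrinsics, pixels), "world_from_camera" (4x4, takes a point from camera to world coordinates). Camera axes: x right, y down, z forward; pixel columns grow to the right and rows downward; lengths in m; the calibration is good to about 2 mm. A picture is of the moment at which its call begins.
- r.close_job(): hands the job in; it is judged then, once.
The state is a dict: "time_s": time; "joints": joint angles; "qd": joint speeds; "joint_torque": joint torques, N m; "tcp_pos": TCP position; "eef_rot": TCP orientation; "contact_force": force on the tool from outside, world axes, zero at the start; "moment": the same for the moment, N m; "gripper_width": finger opening in m; "gripper_force": force on a finger pad.
Only numpy, scipy, OpenCV 4.12 (cv2) and the standard library are available. Lean on these libraries where they do the work, as an engineer would, in place of code of your own. Each camera call takes 0.05 s, during which the arm holds its last target. There are 200 camera calls.

TASK

Slide the rapid-test cassette, sample-well end first, fully home in the channel of the pipette stand so that its well is under the pipette tip, without ramming it, and let go of it. Then make the dispensing stroke: press the plunger gently down to its soft first stop and pause there for at least half a second, press on to the stiffer second stop for the blow-out and pause as long again, and let the plunger rise slowly under control, never snapping, until it is fully up. Leave the cassette home and do not disturb the other things on the worktop.

Things in the scene. Friction and masses are not known exactly. Their poses are not given: they have to be found in the camera images.
- stand: Pipette stand, fixed: white foot, steel column and grey clamp holding a pipette upright, tip down. Origin on the worktop below the tip; z up; x from the channel's mouth to the column: the cassette slides in along +x. Pipette, clamp and its knob: x -21 to 27 mm, y -20 to 36 mm, tip 28 mm up; column x 49 to 63 mm, 232 mm high. Foot x -70 to 82, y -45 to 45 mm, 10 mm high.
- channel_mouth (a point): Middle of the channel's mouth, on the bed (the foot's top, 10 mm over the worktop), 67 mm before the pipette axis; axes as the stand. From here two aluminium rails, 8 mm high, funnel from 56 to 43 mm apart in 18 mm and run on to the end stop, 83 mm from the mouth; rails' outsides are 72 mm apart at most. Before the mouth the bed is a tongue 28 mm wide, 49 mm long: fingers can straddle it.
- drop_point (a point): Where the cassette's well must come to rest: on the pipette axis, 19 mm over the worktop, level with the top face of a cassette lying on the bed. 16 mm before the end stop. Axes as the stand.
- dial: Grey ribbed sleeve, 22 mm across, at the top of the pipette below the plunger. Origin: centre of its top face. Its height, 270 to 278 mm over the worktop, depends on the volume that is set; it stays put under the task's forces.
- plunger: White round button, 25 mm across, on a rod atop the pipette. Origin: centre of its flat top, 24 mm over the top of the dial when up. Pressed straight down: 1.5 N rising to 4.5 N at 10 mm, the first stop; there it stays put up to 11 N, then goes 4 mm on at 11 to 15 N to the solid second stop. Springs back; snaps up if let go suddenly. Over 30 N harms it; keep it slower than 0.1 m/s.
- cassette_mid (a point): Centre, half-way up, of the loose white plastic test cassette, 120 x 40 x 9 mm, about 45 g, lying flat before the centrifuge's right side, well end away from the robot. x along its length to the sample-well end, y across, z up. Well: small raised oval ring; two read windows mid-way; five cross ribs at the other end (x -36 to -54 mm): hold it there, across. Pushing it against the stand with over 40 N is ramming.
- cassette_well (a point): Centre of the cassette's sample well, half-way up its thickness: 44 mm from the cassette's centre, 16 mm from that end. Axes as the cassette.
- specimen_cup_a: Bystander, loose: specimen cup with a screw lid, 62 mm across, 72 mm high; origin at its underside. Leave alone.
- specimen_cup_b: Bystander, loose: specimen cup with a screw lid, 62 mm across, 72 mm high; origin at its underside. Leave alone.
- lab_timer: Bystander, loose: flat timer, 58 x 66 x 17 mm; origin at its underside. Leave alone.
- lancet_box: Bystander, loose: small carton, 55 x 86 x 48 mm; origin at its underside. Leave alone.

How it is judged (in metres and radians):
On the way, in this order (a step that is already met when the one before it is completed fails the run):
1. the cassette is fully home in the channel, its well under the tip, and let go (horizontal distance between cassette_well and drop_point below 0.004 m and angle between the x axis of cassette_mid and the x axis of stand, either way round below 0.08 rad and angle between cassette_mid's own z axis and vertical below 0.06 rad and z of cassette_mid in the frame of stand between 0.012 and 0.018 m and contact force between the fingers and cassette below 0.1 N), for 0.2 s.
2. the plunger is held at its first stop (z of plunger in the frame of dial between 0.013 and 0.0147 m), for 0.5 s.
3. the plunger is held at its second stop (z of plunger in the frame of dial below 0.0106 m), for 0.5 s.
4. the plunger is fully up again (z of plunger in the frame of dial above 0.0225 m), for 0.2 s.
At the end, for the whole second after the job is handed in: The cassette lies flat in the channel, let go, with its well within 4 mm of the pipette axis and in line with the channel to 0.08 rad, and the plunger is fully up (to 1.5 mm) (horizontal distance between cassette_well and drop_point below 0.004 m and angle between the x axis of cassette_mid and the x axis of stand, either way round below 0.08 rad and angle between cassette_mid's own z axis and vertical below 0.06 rad and z of cassette_mid in the frame of stand between 0.012 and 0.018 m and z of plunger in the frame of dial above 0.0225 m and linear speed of cassette below 0.01 m/s); the robot touches nothing.
It fails at once if the plunger is pressed with over 30 N (contact force between anything else and plunger above 30 N).
It fails at once if the plunger moves faster than 0.12 m/s (jabbed, or left to snap up) (linear speed of plunger above 0.12 m/s).
It fails at once if the plunger is pressed while the cassette is not home under the tip (z of plunger in the frame of dial below 0.021 m and horizontal distance between cassette_well and drop_point above 0.006 m).
It fails at once if the cassette is rammed into the stand (over 40 N) (contact force between cassette and stand above 40 N).
It fails at once if another thing on the worktop is shoved over 2 cm (distance of any of specimen_cup_a, specimen_cup_b, lab_timer, lancet_box from where it was at the start of the episode above 0.02 m).
It also fails if it takes over 72 s, if anything falls off the work surface, if the arm or the gripper's body presses on something with over 40 N, if the wrist force passes 120 N, or if a joint passes its speed limit or range.

## Working session

There is one attempt and no reset: what is moved stays moved. The work goes in short steps, Python scripts to look and compute and a shell command to move; the robot and the scene stay as the last step left them, time stands still between calls to the robot, and variables do not carry over. Pictures are saved under pics/ and viewed, at most 14 in all, crops included, and the job is handed in when it is done.

```bash
mkdir -p pics; ls; cat > h.py <<'E'
from plant import r
import cv2, numpy as np
def snap(cam,name,crop=None,s=1):
    d=r.capture(cam); np.savez('last_%s.npz'%cam,**{k:np.asarray(v) for k,v in d.items()})
    im=d['color'][:,:,::-1]
    if crop: x0,y0,x1,y1=crop; im=im[y0:y1,x0:x1]
    cv2.imwrite('pics/%s.png'%name,cv2.resize(im,None,fx=s,fy=s,interpolation=cv2.INTER_CUBIC)); return d
def pt(d,u,v,z=None):
    K=d['intrinsics'];T=d['world_from_camera']
    ray=np.array([(u-K[0,2])/K[0,0],(v-K[1,2])/K[1,1],1])
    if z is None: 
        zz=d['range_z'][int(round(v)),int(round(u))]
    else:
        R=T[:3,:3]@ray; zz=(z-T[2,3])/R[2]
    return T[:3,:3]@(ray*zz)+T[:3,3]
E
python3 - <<'E'
from h import *
for c in('scene','top'):
    d=snap(c,c+'0',s=1.5); print(d['world_from_camera'],d['intrinsics'])
print(r.get_state())
E
```

```text
pics
[[-0.71257809 -0.28518174  0.64101781 -0.30253031]
 [-0.70148852  0.30535679 -0.6439496   0.83695943]
 [-0.01209648 -0.90853101 -0.41764228  0.72627408]
 [ 0.          0.          0.          1.        ]] [[486.87799822   0.         263.07794255]
 [  0.         486.87799822 192.87627554]
 [  0.           0.           1.        ]]
[[ 2.95261923e-01 -9.28603882e-01  2.24755929e-01  2.92548087e-01]
 [-9.55415505e-01 -2.86663244e-01  7.07488268e-02 -9.05354104e-02]
 [-1.26837141e-03 -2.35624734e-01 -9.71843288e-01  1.32988805e+00]
 [ 0.00000000e+00  0.00000000e+00  0.00000000e+00  1.00000000e+00]] [[462.98356592   0.         260.95482093]
 [  0.         462.98356592 191.08953025]
 [  0.           0.           1.        ]]
{'time_s': 0.1, 'joints': array([-5.68885926e+01,  2.05852183e+01,  6.39474514e-01, -1.87325636e-02,
       -7.01355905e+01, -1.65067286e+01]), 'qd': array([ 0.10008783, -0.10773052,  0.14393281,  0.0994272 , -0.07713655,
        0.04723741]), 'joint_torque': array([-9.62076811e-04, -5.84166133e+01,  2.93753654e+01,  7.01559126e+00,
        1.01581856e-02, -6.52761241e-05]), 'tcp_pos': array([ 0.19274542, -0.64643759,  0.22384052]), 'eef_rot': array([ 1.79917014e+02, -6.22642471e-03, -1.63401694e+02]), 'contact_force': array([-0.47844681, -0.94470605, -0.42494331]), 'moment': array([ 0.02554754,  0.04172159, -0.01112901]), 'gripper_force': 0.0, 'gripper_width': 0.0871665522504496}
```

View pics/scene0.png

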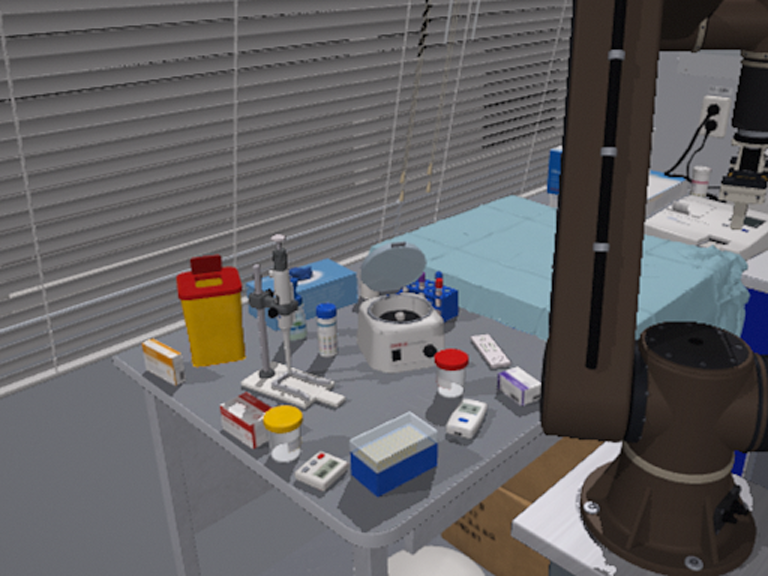

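View pics/top0.png

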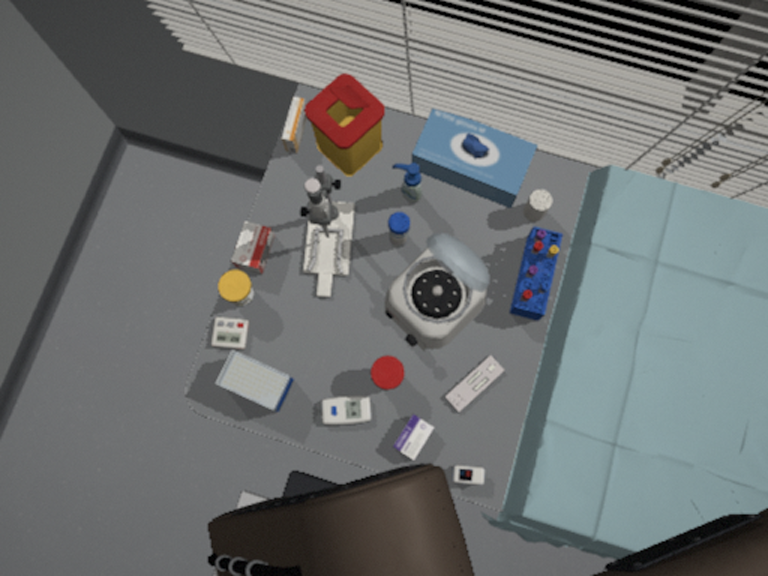

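The top view shows the cassette at about (475,383) and the stand at about (325,235), with the mouth towards the robot. I'll crop both, enlarged.

```bash
python3 - <<'E'
import cv2,numpy as np
d=np.load('last_top.npz'); im=d['color'][:,:,::-1]
a=im[230:280,290:345]; b=im[110:205,190:250]
a=cv2.resize(a,(440,400),interpolation=cv2.INTER_CUBIC)
b=cv2.resize(b,(360,570),interpolation=cv2.INTER_CUBIC)
c=np.zeros((570,800,3),np.uint8); c[:400,:440]=a; c[:,440:]=b
cv2.imwrite('pics/crop0.png',c)
from h import pt
for n,u,v in [('cas',316,255),('foot',217,170),('tongue',216,190),('plunger',209,125),('centrifuge',291,200),('redcup',258,248),('yelcup',157,191),('box',275,291),('timer',230,273),('tip',170,254),('smallbox',168,164),('dropper',266,152),('tall',275,119)]:
    print(n,pt(d,u,v).round(3))
E
```

```text
cas [ 0.466 -0.199  0.007]
foot [0.62  0.149 0.011]
tongue [0.562 0.133 0.008]
plunger [0.65  0.151 0.296]
centrifuge [ 0.583 -0.086  0.074]
redcup [ 0.429 -0.038  0.072]
yelcup [0.498 0.279 0.07 ]
box [ 0.335 -0.116  0.03 ]
timer [0.346 0.019 0.011]
tip [0.344 0.186 0.066]
smallbox [0.588 0.285 0.042]
dropper [0.688 0.019 0.1  ]
tall [0.789 0.023 0.103]
```

View pics/crop0.png

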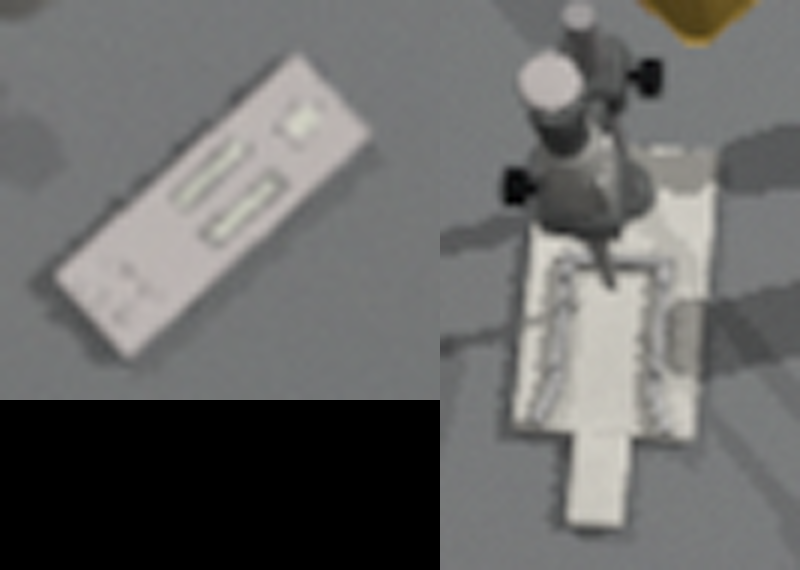

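The cassette corners in the left crop are about (297,55), (370,132), (130,355) and (57,278), with the well at (303,120). In the right crop: foot corners (513,430), (697,437) and (718,150), tongue end (568,523) to (625,524), tip (612,288), plunger (551,80).

```bash
cat > m.py <<'E'
from h import *
d=np.load('last_top.npz')
A=lambda x,y,z:pt(d,290+(x+.5)/8-.5,230+(y+.5)/8-.5,z)[:2]
B=lambda x,y,z:pt(d,190+(x-440+.5)/6-.5,110+(y+.5)/6-.5,z)[:2]
c=np.array([A(x,y,.009) for x,y in [(297,55),(370,132),(130,355),(57,278)]])
print('cas c',c.mean(0),'L',np.linalg.norm(c[0]-c[3]),np.linalg.norm(c[1]-c[2]),'W',np.linalg.norm(c[0]-c[1]))
v=c[0]+c[1]-c[2]-c[3]; print('yaw',np.degrees(np.arctan2(v[1],v[0])),'well',A(303,120,.009),c.mean(0)+.044*v/np.linalg.norm(v))
fl,fr,br=[B(x,y,.01) for x,y in[(513,430),(697,437),(718,150)]]
tl,tr=[B(x,y,.01) for x,y in[(568,523),(625,524)]]
print('foot w',np.linalg.norm(fl-fr),'len',np.linalg.norm(fr-br),'tongue',np.linalg.norm(tl-tr),np.linalg.norm((tl+tr-fl-fr)/2))
f=(fl+fr)/2
for v in (br-fr, np.array([[0,-1],[1,0]])@(fr-fl)*1, (fl+fr-tl-tr)): print('yaw',np.degrees(np.arctan2(v[1],v[0])))
v=br-fr; v=v/np.linalg.norm(v); print('front',f,'axis est',f+.07*v,'tip',B(612,288,.028),'plunger',B(551,80,.298), 'depth',pt(d,190+111/6,110+80/6))
E
python3 m.py
```

```text
cas c [ 0.46577014 -0.19989781] L 0.11797036236630641 0.11739988672787208 W 0.03731277095082546
yaw -30.789107497914383 well [ 0.5039241  -0.22213495] [ 0.50356866 -0.22242051]
foot w 0.09056961028113507 len 0.14970670110553266 tongue 0.027807255213498996 0.04547253272216793
yaw 13.95265654067384
yaw 14.903734314964197
yaw 13.243774885031417
front [0.58646792 0.13743872] axis est [0.65440259 0.15431713] tip [0.65355286 0.15441302] plunger [0.65351132 0.15401673] depth [0.65299334 0.15285981 0.29745093]
```

Stand: axis (0.654, 0.154), yaw about 14°. Cassette: (0.466, -0.200), yaw about -31°. The measured sizes agree with the given ones. Before choosing the grasp I'll check clearance round the gripper body there.

```bash
cat >> h.py <<'E'
def cloud(f):
    d=np.load(f); K=d['intrinsics'];T=d['world_from_camera']; z=d['range_z']
    v,u=np.mgrid[:384,:512]; P=np.stack([(u-K[0,2])/K[0,0]*z,(v-K[1,2])/K[1,1]*z,z],-1)[z>0]
    return P@T[:3,:3].T+T[:3,3]
def go(p,yaw):
    "turn then shift(cm) in tool axes after turn, tool kept pointing down"
    s=r.get_state(); y0=s['eef_rot'][2]; w=-((yaw-y0+180)%360-180); y=np.radians(yaw)
    X=np.array([[np.cos(y),np.sin(y),0],[np.sin(y),-np.cos(y),0],[0,0,-1]])
    print('tcp',s['tcp_pos'].round(4),s['eef_rot'].round(2),'F',s['contact_force'].round(1),'turn z',round(w,2),'shift cm',(X.T@(np.array(p)-s['tcp_pos'])*100).round(2),'t',s['time_s'])
E
python3 - <<'E'
from h import *
P=np.vstack([cloud('last_top.npz'),cloud('last_scene.npz')])
def rect(c,yaw,z0,hx=.05,hy=.11):
    y=np.radians(yaw); e=P[:,:2]-c; a=e@[np.cos(y),np.sin(y)]; b=e@[-np.sin(y),np.cos(y)]
    m=(abs(a)<hx)&(abs(b)<hy)&(P[:,2]>z0)&(P[:,2]<.4); print(m.sum()); 
    q=np.c_[a,b,P[:,2]][m]; print(q[np.argsort(-q[:,2])][::max(1,m.sum()//12)].round(3))
for k in (.047,.05):
    y=np.radians(-30.8); c=np.array([.4658,-.1999])-k*np.array([np.cos(y),np.sin(y)]); print(c); rect(c,-30.8,.045)
rect((.566,.132),14.1,.045)
# cup centre
m=(np.hypot(P[:,0]-.429,P[:,1]+.038)<.05)&(P[:,2]>.066)&(P[:,2]<.08); print(P[m].min(0),P[m].max(0))
go((.425,-.176,.15),149.2)
E
```

```text
[ 0.42542888 -0.17583399]
105
[[ 0.045  0.107  0.09 ]
 [ 0.038  0.105  0.087]
 [ 0.048  0.102  0.086]
 [ 0.029  0.108  0.083]
 [ 0.037  0.106  0.078]
 [ 0.034  0.106  0.075]
 [-0.049  0.11   0.073]
 [ 0.039  0.102  0.07 ]
 [-0.041  0.108  0.069]
 [ 0.041  0.101  0.066]
 [ 0.015  0.109  0.061]
 [ 0.013  0.109  0.055]
 [ 0.032  0.106  0.048]
 [ 0.041  0.097  0.045]]
[ 0.42285201 -0.17429786]
106
[[ 0.048  0.107  0.09 ]
 [ 0.039  0.109  0.087]
 [ 0.044  0.105  0.083]
 [ 0.032  0.107  0.079]
 [ 0.049  0.099  0.076]
 [-0.042  0.108  0.074]
 [ 0.033  0.11   0.072]
 [ 0.042  0.102  0.07 ]
 [-0.047  0.098  0.069]
 [ 0.046  0.099  0.067]
 [ 0.035  0.107  0.063]
 [ 0.018  0.108  0.056]
 [ 0.033  0.107  0.049]
 [ 0.031  0.11   0.046]]
0
[]
[ 0.39397235 -0.06726577  0.06604103] [ 0.45756034 -0.00379736  0.07862861]
tcp [ 0.1927 -0.6464  0.2238] [ 1.7992e+02 -1.0000e-02 -1.6340e+02] F [-0.5 -0.9 -0.4] turn z 47.4 shift cm [ 4.14 52.3   7.38] t 0.1
```

Clearance to the centrifuge is only 4–8 mm, so I'll grip about 8 mm off-centre, away from it. The closing fingers will centre the cassette.

```bash
python3 -m crank '[[[0,0,7.9],[0,0,0],-1],[[0,0,7.9],[0,0,0],-1],[[0,0,7.9],[0,0,0],-1],[[0,0,7.9],[0,0,0],-1],[[0,0,7.9],[0,0,0],-1],[[0,0,7.9],[0,0,0],-1]]' 15
python3 -m crank '[[[0,0,0],[0.4,4,0],-1],[[0,0,0],[0.4,4,0],-1],[[0,0,0],[0.4,4,0],-1],[[0,0,0],[0.4,4,0.4],-1],[[0,0,0],[0.4,4,0.5],-1],[[0,0,0],[0.4,4,0.5],-1],[[0,0,0],[0.4,4,0.5],-1]]'
python3 -m crank '[[[0,0,0],[0.4,4,0.5],-1],[[0,0,0],[0.4,4,1],-1],[[0,0,0],[0.4,4,1],-1],[[0,0,0],[0.4,4,1],-1],[[0,0,0],[0.2,4,1],-1],[[0,0,0],[0,3.5,1],-1],[[0,0,0],[0,0,0],-1],[[0,0,0],[0,0,0],-1]]'
python3 - <<'E'
from h import *
go((.4205,-.1822,.027),149.2)
E
```

```text
time_s: 0.7
tcp_pos: [0.1928, -0.6466, 0.2241]
eef_rot: [180.0, -0.0, 148.9]
contact_force: [-0.7, -0.4, -0.4]
gripper_width: 0.0876
gripper_force: 0.0
time_s: 1.4
tcp_pos: [0.3124, -0.3904, 0.2053]
eef_rot: [180.0, -0.0, 149.2]
contact_force: [0.4, 0.0, 0.2]
gripper_width: 0.0877
gripper_force: 0.0
time_s: 2.2
tcp_pos: [0.417, -0.1802, 0.1503]
eef_rot: [-180.0, -0.1, 149.3]
contact_force: [-0.3, -1.0, 0.2]
gripper_width: 0.0877
gripper_force: 0.0
tcp [ 0.417  -0.1802  0.1503] [-1.7997e+02 -6.0000e-02  1.4933e+02] F [-0.3 -1.   0.2] turn z 0.13 shift cm [-4.100e-01  1.000e-02  1.233e+01] t 2.2
```

```bash
python3 -m crank '[[[0,0,0],[-0.4,0,2],-1],[[0,0,0],[0,0,2],-1],[[0,0,0],[0,0,2],-1],[[0,0,0],[0,0,1.5],-1],[[0,0,0],[0,0,1],-1],[[0,0,0],[0,0,0],-1],[[0,0,0],[0,0,0],-1]]'
python3 - <<'E'
from h import *
d=snap('top','top1',crop=(240,170,360,290),s=5)
go((.4205,-.1822,.027),149.2)
E
```

```text
time_s: 2.9
tcp_pos: [0.4205, -0.1834, 0.0661]
eef_rot: [-180.0, 0.0, 149.2]
contact_force: [-0.0, -0.2, 0.5]
gripper_width: 0.0878
gripper_force: 0.0
tcp [ 0.4209 -0.1833  0.0664] [1.7998e+02 6.0000e-02 1.4918e+02] F [0.3 0.7 1.2] turn z -0.02 shift cm [0.09 0.08 3.94] t 2.95
```

View pics/top1.png

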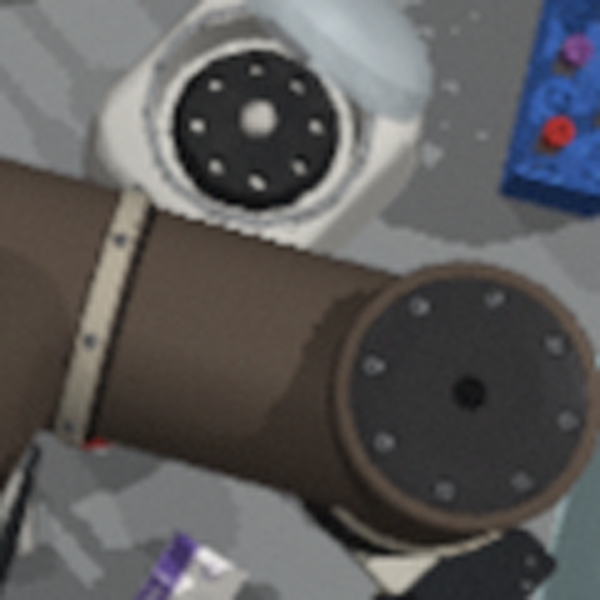

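The top view is blocked by the wrist at about (470,390). There is no contact force, so I'll finish the descent and grip.

```bash
python3 -m crank '[[[0,0,0],[0.1,0.1,1.3],-1],[[0,0,0],[0,0,1.3],-1],[[0,0,0],[0,0,0.8],-1],[[0,0,0],[0,0,0.5],-1],[[0,0,0],[0,0,0],-1],[[0,0,0],[0,0,0],-1]]'
python3 -m crank '[[[0,0,0],[0,0,0],0.3],[[0,0,0],[0,0,0],0.3],[[0,0,0],[0,0,0],1],[[0,0,0],[0,0,0],1],[[0,0,0],[0,0,0],1],[[0,0,0],[0,0,0],1],[[0,0,0],[0,0,0],1],[[0,0,0],[0,0,0],1]]' 12
```

```text
time_s: 3.55
tcp_pos: [0.4204, -0.1816, 0.027]
eef_rot: [180.0, 0.0, 149.2]
contact_force: [0.7, 0.2, 0.4]
gripper_width: 0.0877
gripper_force: 0.0
time_s: 4.35
tcp_pos: [0.4201, -0.1816, 0.0267]
eef_rot: [-180.0, -0.0, 149.2]
contact_force: [0.3, -0.5, 0.4]
gripper_width: 0.0289
gripper_force: 0.0
```

The fingers closed to 29 mm without touching the 40 mm cassette. I'll stop and look.

```bash
python3 -m crank '[[[0,0,0],[0,0,0],0]]'; python3 - <<'E'
from h import *
d=snap('scene','s2',crop=(270,190,390,290),s=6)
print(r.get_state()['gripper_width'])
E
```

```text
time_s: 4.45
tcp_pos: [0.4201, -0.1816, 0.0267]
eef_rot: [-180.0, -0.0, 149.2]
contact_force: [-1.2, -1.0, -0.6]
gripper_width: 0.0332
gripper_force: 0.0
0.03628291334375865
```

View pics/s2.png

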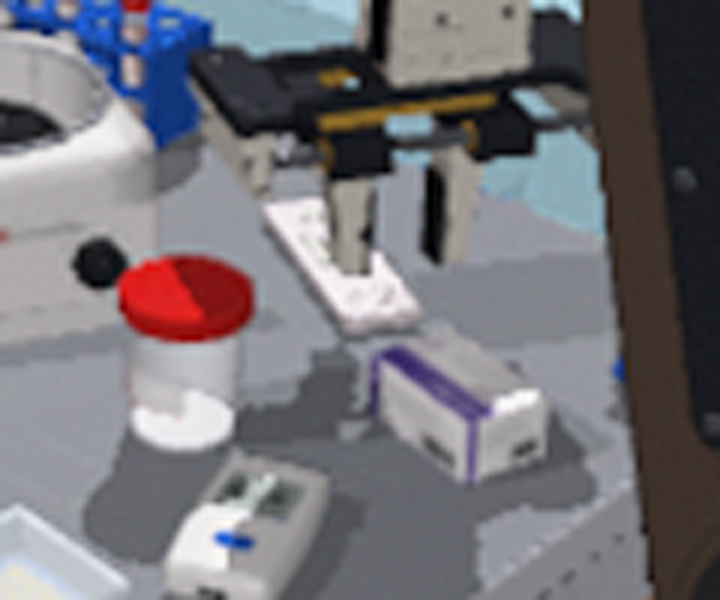

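The picture shows the near fingertip at (350,270) apparently over the cassette and the far one at (440,260) beyond it. The cassette spans from (265,205) to (415,320). I'll back-project these to find the mismatch.

```bash
python3 - <<'E'
from h import *
d=np.load('last_scene.npz')
for n,x,y in [('near tip',350,262),('near mid',352,220),('far tip',448,250),('far mid',455,200),('cas near end',385,310),('cas mid',320,262),('cas far',290,215),('corner near L',347,325),('corner near R',420,308),('cornerfarL',262,205)]:
    u,v=270+(x+.5)/6-.5,190+(y+.5)/6-.5
    print(n,pt(d,u,v).round(3),pt(d,u,v,.009).round(3)[:2])
s=r.get_state();print(s['joints'],s['tcp_pos'])
P=cloud('last_scene.npz')
m=(P[:,0]>.3)&(P[:,0]<.6)&(P[:,1]>-.35)&(P[:,1]<-.1)&(P[:,2]>.02)&(P[:,2]<.12)
for z in np.arange(.02,.12,.01):
    q=P[m&(abs(P[:,2]-z)<.005)]
    if len(q): print(z.round(2),len(q),q.min(0).round(3),q.max(0).round(3))
E
```

```text
near tip [ 0.422 -0.15   0.041] [ 0.455 -0.196]
near mid [ 0.423 -0.152  0.062] [ 0.481 -0.231]
far tip [ 0.399 -0.197  0.037] [ 0.427 -0.239]
far mid [ 0.397 -0.198  0.064] [ 0.456 -0.284]
cas near end [ 0.413 -0.168  0.01 ] [ 0.414 -0.17 ]
cas mid [ 0.467 -0.187  0.008] [ 0.466 -0.185]
cas far [ 0.509 -0.215  0.008] [ 0.507 -0.213]
corner near L [ 0.424 -0.153  0.004] [ 0.419 -0.146]
corner near R [ 0.404 -0.184  0.008] [ 0.403 -0.183]
cornerfarL [ 0.535 -0.225 -0.   ] [ 0.525 -0.212]
[ 1.40050014e+00  1.39075134e+01 -4.03261717e+01  2.25001392e-03
 -3.57691328e+01 -1.22196714e+02] [ 0.42011431 -0.18159499  0.02665892]
0.02 57 [ 0.3   -0.325  0.02 ] [ 0.523 -0.101  0.025]
0.03 244 [ 0.301 -0.327  0.025] [ 0.551 -0.1    0.035]
0.04 106 [ 0.312 -0.331  0.035] [ 0.598 -0.1    0.045]
0.05 96 [ 0.389 -0.336  0.045] [ 0.597 -0.111  0.055]
0.06 100 [ 0.391 -0.349  0.055] [ 0.599 -0.108  0.065]
0.07 106 [ 0.39  -0.209  0.065] [ 0.599 -0.1    0.075]
0.08 77 [ 0.389 -0.21   0.075] [ 0.6   -0.101  0.085]
0.09 87 [ 0.392 -0.207  0.085] [ 0.598 -0.1    0.095]
0.1 123 [ 0.344 -0.267  0.095] [ 0.598 -0.101  0.105]
0.11 198 [ 0.35  -0.256  0.105] [ 0.49  -0.101  0.115]
```

In x and y the fingers are where they should be, but the fingertips are about 35 mm up instead of 2 mm. I'll trust the camera: open, go down in guarded steps, and measure the tip height again.

```bash
cat >> h.py <<'E'
def tips():
    d=r.capture('scene'); np.savez('last_scene.npz',**{k:np.asarray(v) for k,v in d.items()})
    P=cloud('last_scene.npz'); s=r.get_state(); t=s['tcp_pos']; R=cv2.Rodrigues(np.zeros(3))[0]
    y=np.radians(s['eef_rot'][2]); e=P[:,:2]-t[:2]; a=e@[np.cos(y),np.sin(y)]; b=e@[np.sin(y),-np.cos(y)]
    w=s['gripper_width']/2
    for sg in(1,-1):
        m=(abs(a)<.014)&(sg*b>w-.004)&(sg*b<w+.024)&(P[:,2]<t[2]+.06)&(P[:,2]>.012)
        if m.any(): print('finger',sg,m.sum(),'lowest z',np.sort(P[m,2])[:5].round(4),'b',b[m].min().round(4),b[m].max().round(4))
    print('tcp',t.round(4),'w',round(2*w,4),'F',s['contact_force'].round(1),'t',s['time_s'])
E
python3 -m crank '[[[0,0,0],[0,0,0],-1],[[0,0,0],[0,0,0],-1],[[0,0,0],[0,0,0],-1],[[0,0,0],[0,0,0],-1],[[0,0,0],[0,0,0],-1],[[0,0,0],[0,0,0],-1],[[0,0,0],[0,0,0],-1],[[0,0,0],[0,0,0],-1]]'
python3 -c "
from h import *
tips()"
python3 -m crank '[[[0,0,0],[0,0,0.5],-1],[[0,0,0],[0,0,0.5],-1],[[0,0,0],[0,0,0.5],-1],[[0,0,0],[0,0,0],-1],[[0,0,0],[0,0,0],-1]]'
python3 -c "
from h import *
tips()"
```

```text
time_s: 5.3
tcp_pos: [0.4201, -0.1816, 0.0267]
eef_rot: [180.0, 0.0, 149.2]
contact_force: [0.1, -0.4, -0.4]
gripper_width: 0.0873
gripper_force: 0.0
finger 1 109 lowest z [0.0291 0.0321 0.0343 0.0343 0.0344] b 0.0406 0.0636
finger -1 134 lowest z [0.0288 0.0292 0.0293 0.0305 0.0319] b -0.0666 -0.0443
tcp [ 0.4201 -0.1816  0.0267] w 0.0875 F [ 0.6 -0.3 -0. ] t 5.35
time_s: 5.85
tcp_pos: [0.4199, -0.1816, 0.0114]
eef_rot: [-180.0, -0.0, 149.2]
contact_force: [0.4, 0.2, -0.4]
gripper_width: 0.0875
gripper_force: 0.0
finger 1 108 lowest z [0.0149 0.0165 0.0166 0.0185 0.0185] b 0.0406 0.0633
finger -1 126 lowest z [0.0135 0.0145 0.0161 0.0167 0.0169] b -0.0674 -0.0429
tcp [ 0.4201 -0.1816  0.0116] w 0.0876 F [ 0.4 -0.4 -0.3] t 5.9
```

The tips sit at about the reported z + 3 mm, so the reported z is some 28 mm low. I'll go down another 11 mm and grip.

```bash
python3 -m crank '[[[0,0,0],[0,0,0.4],-1],[[0,0,0],[0,0,0.4],-1],[[0,0,0],[0,0,0.3],-1],[[0,0,0],[0,0,0],-1],[[0,0,0],[0,0,0],-1]]'
python3 -m crank '[[[0,0,0],[0,0,0],1],[[0,0,0],[0,0,0],1],[[0,0,0],[0,0,0],1],[[0,0,0],[0,0,0],1],[[0,0,0],[0,0,0],1],[[0,0,0],[0,0,0],1],[[0,0,0],[0,0,0],1],[[0,0,0],[0,0,0],1]]' 12
```

```text
time_s: 6.4
tcp_pos: [0.42, -0.1816, 0.0005]
eef_rot: [-180.0, -0.0, 149.2]
contact_force: [1.1, -0.7, -0.1]
gripper_width: 0.0879
gripper_force: 0.0
time_s: 7.2
tcp_pos: [0.4202, -0.1816, 0.0007]
eef_rot: [180.0, 0.0, 149.2]
contact_force: [-0.1, 0.1, 1.3]
gripper_width: 0.0405
gripper_force: 11.8
```

Gripped: 40.5 mm opening at 11.8 N. I'll lift and turn to the stand's yaw.

```bash
python3 -m crank '[[[0,0,0],[0,0,-1],1],[[0,0,0],[0,0,-2],1],[[0,0,0],[0,0,-2.5],1],[[0,0,0],[0,0,-2.5],1],[[0,0,0],[0,0,-2.5],1],[[0,0,0],[0,0,-1.5],1]]'
python3 -m crank '[[[0,0,-7.5],[0,0,0],1],[[0,0,-7.5],[0,0,0],1],[[0,0,-7.5],[0,0,0],1],[[0,0,-7.5],[0,0,0],1],[[0,0,-7.5],[0,0,0],1],[[0,0,-7.4],[0,0,0],1],[[0,0,0],[0,0,0],1],[[0,0,0],[0,0,0],1]]'
python3 - <<'E'
from h import *
print(r.get_state()['gripper_width'],r.get_state()['gripper_force'])
go((.4571,.1048,.12),-165.9)
E
```

```text
time_s: 7.8
tcp_pos: [0.4207, -0.1817, 0.1233]
eef_rot: [179.9, 0.1, 149.2]
contact_force: [-0.0, -0.0, -0.4]
gripper_width: 0.0408
gripper_force: 11.8
time_s: 8.6
tcp_pos: [0.42, -0.1816, 0.1211]
eef_rot: [-180.0, 0.0, -166.1]
contact_force: [-0.8, 0.5, -0.4]
gripper_width: 0.0409
gripper_force: 11.8
0.04091739772219474 11.790577692445368
tcp [ 0.42   -0.1816  0.1211] [-1.8000e+02  2.0000e-02 -1.6611e+02] F [-0.8  0.5 -0.4] turn z -0.21 shift cm [-10.57  26.87   0.11] t 8.6
```

```bash
python3 -m crank '[[[0,0,-0.2],[-1.3,3.3,0],1],[[0,0,0],[-1.3,3.3,0],1],[[0,0,0],[-1.3,3.4,0],1],[[0,0,0],[-1.3,3.4,0],1],[[0,0,0],[-1.3,3.4,0],1],[[0,0,0],[-1.3,3.4,0],1],[[0,0,0],[-1.3,3.4,0],1],[[0,0,0],[-1.4,3.3,0],1]]'
python3 -m crank '[[[0,0,0],[0,0,2],1],[[0,0,0],[0,0,2.5],1],[[0,0,0],[0,0,2],1],[[0,0,0],[0,0,1],1],[[0,0,0],[0,0,0],1],[[0,0,0],[0,0,0],1]]'
python3 - <<'E'
from h import *
d=snap('top','top3',crop=(180,100,280,225),s=4.8)
d=snap('scene','s3',crop=(130,190,270,290),s=5.7)
go((.4571,.1048,.012),-165.9)
E
```

```text
time_s: 9.4
tcp_pos: [0.4553, 0.1066, 0.121]
eef_rot: [180.0, 0.0, -165.9]
contact_force: [0.3, 0.4, -0.0]
gripper_width: 0.0405
gripper_force: 11.8
time_s: 10.0
tcp_pos: [0.456, 0.1052, 0.0463]
eef_rot: [-180.0, 0.0, -165.7]
contact_force: [0.0, -0.0, 0.4]
gripper_width: 0.0407
gripper_force: 11.8
tcp [0.4562 0.1053 0.0466] [ 1.7997e+02  9.0000e-02 -1.6573e+02] F [ 0.4 -1.  -0. ] turn z 0.17 shift cm [-0.08 -0.07  3.46] t 10.1
```

View pics/top3.png

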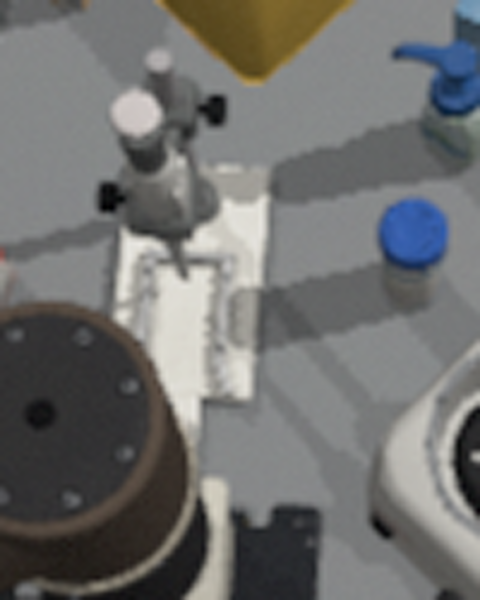

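View pics/s3.png

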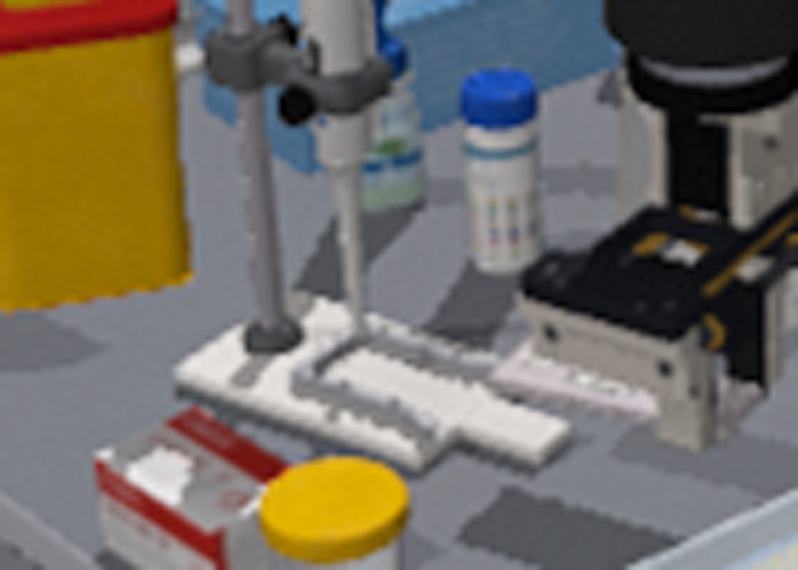

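The cassette is held level before the tongue. In the scene crop its visible front edge is at about (500,375), the tongue end at (560,440) and the pipette tip at (357,330). I'll check arm-to-pipette clearance for the 11 cm advance, and the cassette's line.

```bash
python3 - <<'E'
from h import *
y=np.radians(14.1); X=np.array([np.cos(y),np.sin(y)]); Y=np.array([-X[1],X[0]])
S=lambda P:np.c_[(P[:,:2]-[.654,.1543])@X,(P[:,:2]-[.654,.1543])@Y,P[:,2]]
P=np.vstack([S(cloud('last_top.npz')),S(cloud('last_scene.npz'))])
for lo in np.arange(.1,.6,.05):
    m=(P[:,0]<-.04)&(P[:,0]>-.35)&(abs(P[:,1])<.12)&(P[:,2]>lo)&(P[:,2]<lo+.05)
    m2=m&(P[:,1]>-.03)&(P[:,1]<.046)
    if m.any(): print(lo.round(2),m.sum(),'xmax',P[m,0].max().round(3),'in pipette band',P[m2,0].max().round(3) if m2.any() else None)
Q=S(cloud('last_scene.npz')); m=(Q[:,2]>.03)&(Q[:,2]<.058)&(Q[:,0]<-.075)&(Q[:,0]>-.16)&(abs(Q[:,1])<.05)
print(m.sum(),Q[m].min(0),Q[m].max(0), np.median(Q[m,2]))
s=r.get_state()['tcp_pos']; print(S(s[None]))
E
```

```text
0.1 1096 xmax -0.167 in pipette band -0.179
0.15 1652 xmax -0.165 in pipette band -0.182
0.2 725 xmax -0.167 in pipette band -0.168
0.25 846 xmax -0.172 in pipette band -0.172
0.3 475 xmax -0.2 in pipette band -0.223
0.35 315 xmax -0.169 in pipette band -0.243
0.4 723 xmax -0.172 in pipette band -0.172
0.45 4459 xmax -0.157 in pipette band -0.157
0.5 250 xmax -0.303 in pipette band None
0.55 267 xmax -0.319 in pipette band None
151 [-0.15973963  0.00100016  0.04302397] [-0.09856742  0.03048529  0.05698157] 0.052455789256733554
[[-0.20377755  0.00068549  0.04664594]]
```

Clearance is fine: the arm's front stays 3 cm short of the pipette. Lowering to bed level, then sliding in.

```bash
python3 -m crank '[[[0,0,0.2],[0,-0.1,1],1],[[0,0,0],[0,0,1],1],[[0,0,0],[0,0,0.8],1],[[0,0,0],[0,0,0.5],1],[[0,0,0],[0,0,0.1],1],[[0,0,0],[0,0,0],1],[[0,0,0],[0,0,0],1]]'
python3 -m crank '[[[0,0,0],[-0.6,0,0],1],[[0,0,0],[-1,0,0],1],[[0,0,0],[-1,0,0],1],[[0,0,0],[-1,0,0],1],[[0,0,0],[-1,0,0],1],[[0,0,0],[-0.6,0,0],1],[[0,0,0],[0,0,0],1],[[0,0,0],[0,0,0],1]]'
python3 - <<'E'
from h import *
go((.654-.092*np.cos(np.radians(14.1)),.1543-.092*np.sin(np.radians(14.1)),.0107),-165.9)
P=cloud('last_scene.npz') if 0 else None
E
```

```text
time_s: 10.8
tcp_pos: [0.4559, 0.1041, 0.0118]
eef_rot: [180.0, 0.0, -165.9]
contact_force: [-0.1, 0.3, 0.4]
gripper_width: 0.0408
gripper_force: 11.8
time_s: 11.6
tcp_pos: [0.5068, 0.1169, 0.0117]
eef_rot: [180.0, 0.1, -165.9]
contact_force: [0.5, -1.6, -0.9]
gripper_width: 0.0402
gripper_force: 11.6
tcp [0.5068 0.1169 0.0117] [ 1.7999e+02  6.0000e-02 -1.6590e+02] F [ 0.5 -1.6 -0.9] turn z -0.0 shift cm [-5.99  0.04  0.1 ] t 11.6
```

```bash
python3 -m crank '[[[0,0,0],[-0.6,0,0],1],[[0,0,0],[-0.8,0,0],1],[[0,0,0],[-0.8,0,0],1],[[0,0,0],[-0.8,0,0],1],[[0,0,0],[-0.7,0,0],1],[[0,0,0],[-0.5,0,0],1],[[0,0,0],[0,0,0],1]]'
python3 - <<'E'
from h import *
d=snap('scene','s4',crop=(130,190,270,290),s=5.7)
go((.654-.092*np.cos(np.radians(14.1)),.1543-.092*np.sin(np.radians(14.1)),.0107),-165.9)
E
```

```text
time_s: 12.3
tcp_pos: [0.548, 0.1273, 0.0116]
eef_rot: [180.0, 0.1, -165.9]
contact_force: [1.7, -0.8, -0.7]
gripper_width: 0.0401
gripper_force: 11.7
tcp [0.5478 0.1273 0.0117] [ 1.7998e+02  7.0000e-02 -1.6589e+02] F [ 1.8 -1.2 -0.9] turn z 0.01 shift cm [-1.76  0.03  0.1 ] t 12.35
```

View pics/s4.png

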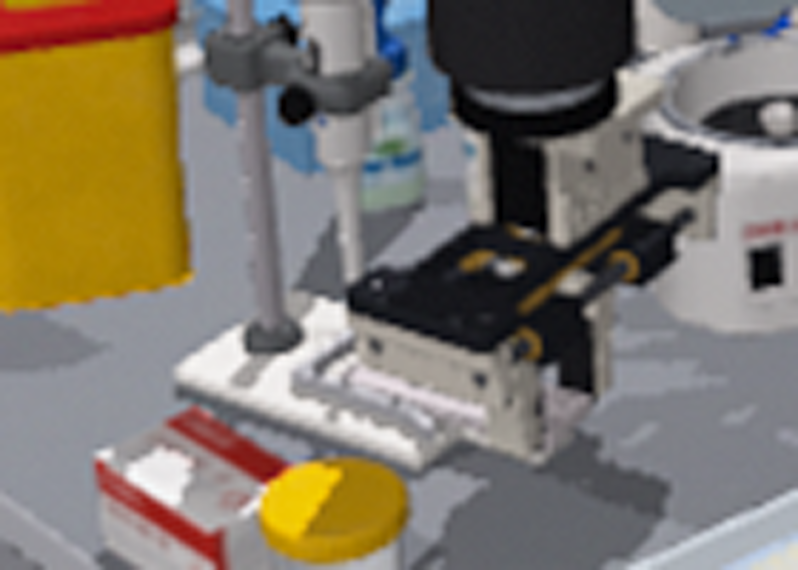

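The cassette is between the rails: the rail runs from about (300,370) to (430,440) with the cassette inside it. The finger at (515,440) stays clear of the foot. I'll settle 1 mm and push on slowly, watching the force.

```bash
python3 -m crank '[[[0,0,0],[-0.3,0,0.1],1],[[0,0,0],[-0.4,0,0],1],[[0,0,0],[-0.3,0,0],1],[[0,0,0],[-0.2,0,0],1],[[0,0,0],[-0.1,0,0],1],[[0,0,0],[0,0,0],1]]'
python3 -m crank '[[[0,0,0],[-0.1,0,0],1],[[0,0,0],[-0.1,0,0],1],[[0,0,0],[0,0,0],1]]'
python3 -m crank '[[[0,0,0],[-0.1,0,0],1],[[0,0,0],[0,0,0],1]]'
```

```text
time_s: 12.95
tcp_pos: [0.5569, 0.1296, 0.0106]
eef_rot: [-180.0, -0.3, -165.9]
contact_force: [-11.0, 1.3, 9.9]
gripper_width: 0.0402
gripper_force: 11.9
time_s: 13.25
tcp_pos: [0.5586, 0.1302, 0.0106]
eef_rot: [-180.0, -0.3, -165.9]
contact_force: [-12.2, 2.1, 10.7]
gripper_width: 0.0399
gripper_force: 12.0
time_s: 13.45
tcp_pos: [0.5597, 0.1305, 0.0105]
eef_rot: [-180.0, -0.3, -165.9]
contact_force: [-11.1, 1.9, 9.3]
gripper_width: 0.04
gripper_force: 11.9
```

The force stays steady at about 15 N while the tool creeps, which fits the pads slipping with the cassette against the stop. I'll let go, lift clear and check.

```bash
python3 -m crank '[[[0,0,0],[0,0,0],-0.2],[[0,0,0],[0,0,0],-0.2],[[0,0,0],[0,0,0],-0.2],[[0,0,0],[0,0,0],-0.2]]'
python3 -m crank '[[[0,0,0],[0,0,-1],-0.2],[[0,0,0],[0,0,-2],-0.2],[[0,0,0],[2,0,-3],-0.2],[[0,0,0],[4,0,-3],-0.2],[[0,0,0],[4,0,-3],-0.2],[[0,0,0],[4,0,-3],-0.2],[[0,0,0],[2,0,0],-0.2],[[0,0,0],[0,0,0],-0.2]]'
python3 - <<'E'
from h import *
a=snap('top','t5',crop=(190,110,250,205),s=6); b=snap('scene','s5',crop=(150,230,240,280),s=5)
A=cv2.imread('pics/t5.png');B=cv2.imread('pics/s5.png')
c=np.zeros((580,820,3),np.uint8); c[:A.shape[0],:A.shape[1]]=A; c[:B.shape[0],365:365+B.shape[1]]=B[:,:455]; cv2.imwrite('pics/c5.png',c[:, :800])
go((.6535,.154,.2),-165.9)
E
```

```text
time_s: 13.85
tcp_pos: [0.5628, 0.131, 0.0107]
eef_rot: [180.0, 0.0, -165.9]
contact_force: [0.1, 1.1, -0.1]
gripper_width: 0.0525
gripper_force: 0.0
time_s: 14.65
tcp_pos: [0.4056, 0.0914, 0.1626]
eef_rot: [179.9, 0.2, -165.9]
contact_force: [1.4, 0.1, 0.2]
gripper_width: 0.0528
gripper_force: 0.0
tcp [0.4076 0.0921 0.1617] [ 1.7995e+02  1.3000e-01 -1.6586e+02] F [-1.1  1.   0.4] turn z 0.04 shift cm [-2.536e+01  1.000e-02 -3.830e+00] t 14.75
```

View pics/c5.png

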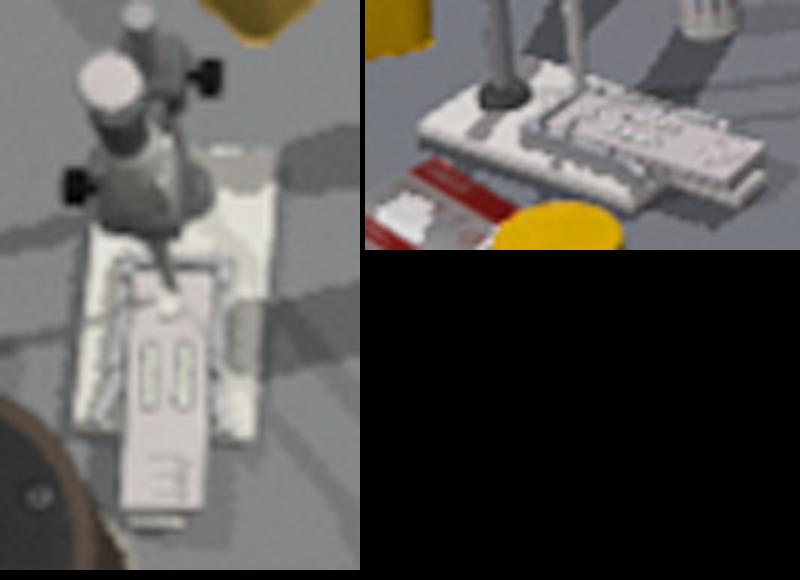

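The cassette lies in the channel with its front edge at about y=267, right at the end stop. The rear corners are (121,507) and (203,511), and the tongue end at y≈525 just shows. Measuring.

```bash
python3 - <<'E'
from h import *
d=np.load('last_top.npz')
y=np.radians(14.1); X=np.array([np.cos(y),np.sin(y)]); Y=np.array([-X[1],X[0]])
for n,x,yy,z in [('rearL',121,507,.019),('rearR',203,511,.019),('frontL',134,267,.019),('frontR',212,267,.019),('well',170,303,.019),('tongueend',157,526,.01),('footL',74,430,.01),('footR',257,437,.01),('tip',174,289,.028),('plunger',111,80,.298)]:
    e=pt(d,190+(x+.5)/6-.5,110+(yy+.5)/6-.5,z)[:2]-[.654,.1543]; print(n,(e@X).round(4),(e@Y).round(4))
P=cloud('last_top.npz'); S=np.c_[(P[:,:2]-[.654,.1543])@X,(P[:,:2]-[.654,.1543])@Y,P[:,2]]
m=(S[:,2]>.285)&(S[:,2]<.31)&(np.hypot(S[:,0],S[:,1])<.03); print('plunger top',m.sum(),np.median(S[m],0),S[m].max(0),S[m].min(0))
m=(S[:,0]<-.05)&(S[:,0]>-.1)&(abs(S[:,1])<.015); print('cas z',np.median(S[m,2]))
E
```

```text
rearL -0.1098 0.0176
rearR -0.1097 -0.0223
frontL 0.0123 0.0209
frontR 0.0143 -0.0177
well -0.0054 0.0017
tongueend -0.1163 0.0004
footL -0.0702 0.0449
footR -0.069 -0.0452
tip -0.0009 -0.0008
plunger -0.0005 -0.0002
plunger top 82 [-0.001772    0.00150272  0.29551494] [0.01102603 0.01343285 0.29956379] [-0.01362672 -0.00925537  0.28992874]
cas z 0.01785332727078537
```

The rear edge is at x -0.110 against an expected -0.104, so the cassette is still 4–5 mm short. I'll push it home with closed fingers against its rear end.

```bash
python3 - <<'E'
from h import *
y=np.radians(14.1)
go((.654-.145*np.cos(y),.1543-.145*np.sin(y)-.001,.011),-165.9)
E
```

```text
tcp [0.4076 0.0921 0.1617] [ 1.7995e+02  1.3000e-01 -1.6586e+02] F [-1.1  1.   0.4] turn z 0.04 shift cm [-10.89  -0.07  15.07] t 14.75
```

```bash
python3 -m crank '[[[0,0,0],[-2.9,0,1],1],[[0,0,0],[-3,-0.1,2],1],[[0,0,0],[-3,0,2],1],[[0,0,0],[-2,0,2.5],1],[[0,0,0],[0,0,2.5],1],[[0,0,0],[0,0,1.5],1],[[0,0,0],[0,0,0.5],1],[[0,0,0],[0,0,0],1]]' 10
python3 -c "
from h import *
tips()"
```

```text
time_s: 15.55
tcp_pos: [0.5133, 0.1171, 0.0394]
eef_rot: [-179.9, -0.1, -165.9]
contact_force: [-0.2, 0.6, 0.3]
gripper_width: 0.0009
gripper_force: 0.0
finger 1 134 lowest z [0.043  0.0438 0.0443 0.0443 0.0446] b -0.0037 0.0231
finger -1 55 lowest z [0.043  0.0438 0.0458 0.0461 0.0462] b -0.0196 0.0039
tcp [0.5137 0.1174 0.0404] w 0.0001 F [ 0.6 -0.  -1. ] t 15.6
```

```bash
python3 -m crank '[[[0,0,0],[0,0,1.2],1],[[0,0,0],[0,0,1.1],1],[[0,0,0],[0,0,0.5],1],[[0,0,0],[-0.8,0,0],1],[[0,0,0],[-0.7,0,0],1],[[0,0,0],[-0.5,0,0],1],[[0,0,0],[-0.2,0,0],1],[[0,0,0],[0,0,0],1]]'
python3 -m crank '[[[0,0,0],[-0.2,0,0],1],[[0,0,0],[-0.2,0,0],1],[[0,0,0],[0,0,0],1]]'
python3 -m crank '[[[0,0,0],[-0.2,0,0],1],[[0,0,0],[-0.1,0,0],1],[[0,0,0],[0,0,0],1]]'
```

```text
time_s: 16.4
tcp_pos: [0.535, 0.1229, 0.0128]
eef_rot: [180.0, 0.0, -165.9]
contact_force: [0.0, 0.4, -0.4]
gripper_width: 0.0006
gripper_force: 0.0
time_s: 16.7
tcp_pos: [0.5386, 0.1238, 0.0127]
eef_rot: [180.0, 0.0, -165.9]
contact_force: [-0.2, 0.0, -0.4]
gripper_width: 0.0005
gripper_force: 0.0
time_s: 17.0
tcp_pos: [0.5414, 0.1245, 0.0127]
eef_rot: [180.0, -0.0, -165.9]
contact_force: [-0.5, 1.2, 0.4]
gripper_width: 0.0003
gripper_force: 0.2
```

```bash
for i in 1; do python3 -m crank '[[[0,0,0],[-0.1,0,0],1],[[0,0,0],[-0.1,0,0],1],[[0,0,0],[0,0,0],1]]'; python3 -m crank '[[[0,0,0],[-0.1,0,0],1],[[0,0,0],[-0.1,0,0],1],[[0,0,0],[0,0,0],1]]'; done
```

```text
time_s: 17.3
tcp_pos: [0.5427, 0.1248, 0.0125]
eef_rot: [-180.0, -0.1, -165.9]
contact_force: [-4.5, 0.3, 2.6]
gripper_width: 0.0008
gripper_force: 2.0
time_s: 17.6
tcp_pos: [0.5431, 0.1248, 0.0124]
eef_rot: [-180.0, -0.2, -165.9]
contact_force: [-10.6, 0.2, 7.5]
gripper_width: 0.0002
gripper_force: 5.5
```

It has met a stiff stop with the push face at x ≈ -0.105, as expected when home. Backing off, lifting, and checking from the camera.

```bash
python3 -m crank '[[[0,0,0],[0.5,0,0],1],[[0,0,0],[1.5,0,0],1],[[0,0,0],[2,0,-2],1],[[0,0,0],[4,0,-4],1],[[0,0,0],[3,0,-4],1],[[0,0,0],[2,0,-4],1],[[0,0,0],[0,0,0],1]]'
python3 - <<'E'
from h import *
a=snap('top','t6',crop=(190,110,250,205),s=6)
E
```

```text
time_s: 18.3
tcp_pos: [0.4249, 0.0959, 0.1535]
eef_rot: [179.8, 0.6, -165.8]
contact_force: [0.3, 0.9, 0.9]
gripper_width: 0.0003
gripper_force: 0.0
```

View pics/t6.png

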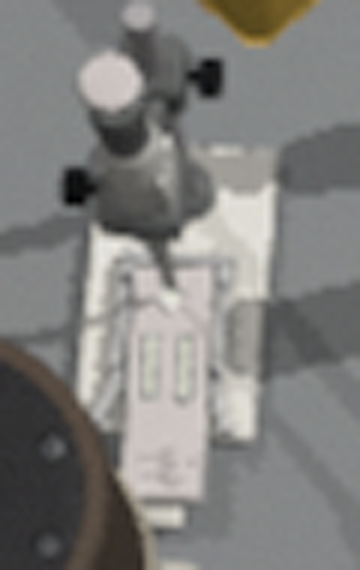

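The rear edge moved in by about 12 crop px (about 5 mm), to y≈497. That puts it at x ≈ -0.104, so the cassette is home and in line. Now the plunger: rise with closed fingers and go over it.

```bash
python3 -m crank '[[[0,0,0],[0,0,-3],1],[[0,0,0],[0,0,-3],1],[[0,0,0],[0,0,-3],1],[[0,0,0],[0,0,-3],1],[[0,0,0],[0,0,-3],1],[[0,0,0],[0,0,-3],1],[[0,0,0],[0,0,-1],1],[[0,0,0],[0,0,0],1]]' 20
python3 - <<'E'
from h import *
go((.653,.1538,.34),-165.9)
E
```

```text
time_s: 19.15
tcp_pos: [0.4246, 0.0954, 0.3386]
eef_rot: [180.0, 0.1, -165.9]
contact_force: [-0.2, -1.1, 0.1]
gripper_width: 0.0003
gripper_force: 0.0
tcp [0.4246 0.0954 0.3386] [ 1.7996e+02  1.2000e-01 -1.6591e+02] F [-0.2 -1.1  0.1] turn z -0.01 shift cm [-23.57   0.1   -0.14] t 19.15
```

```bash
python3 -m crank '[[[0,0,0],[-3,0,0],1],[[0,0,0],[-4,0,0],1],[[0,0,0],[-4,0,0],1],[[0,0,0],[-4,0,0],1],[[0,0,0],[-4,0.1,0],1],[[0,0,0],[-3,0,0],1],[[0,0,0],[-1.6,0,0],1],[[0,0,0],[0,0,0],1]]'
python3 -m crank '[[[0,0,0],[0,0,1],1],[[0,0,0],[0,0,1],1],[[0,0,0],[0,0,0.5],1],[[0,0,0],[0,0,0.3],1],[[0,0,0],[0,0,0],1],[[0,0,0],[0,0,0],1]]'
python3 - <<'E'
from h import *
tips()
go((.653,.1538,.300),-165.9)
d=snap('scene','s7',crop=(150,130,240,200),s=6)
E
```

```text
time_s: 19.95
tcp_pos: [0.6536, 0.1537, 0.3331]
eef_rot: [-179.9, -0.3, -165.9]
contact_force: [0.2, -0.2, -0.7]
gripper_width: 0.0008
gripper_force: 0.0
time_s: 20.55
tcp_pos: [0.6522, 0.1534, 0.3106]
eef_rot: [180.0, 0.1, -165.9]
contact_force: [-0.5, -0.4, 0.3]
gripper_width: 0.0003
gripper_force: 0.0
finger 1 876 lowest z [0.0158 0.0172 0.0174 0.0176 0.0185] b -0.0037 0.0241
finger -1 308 lowest z [0.0157 0.0168 0.017  0.0175 0.0176] b -0.024 0.0038
tcp [0.6524 0.1535 0.3107] w 0.0005 F [-1.   0.1  0.5] t 20.6
tcp [0.6524 0.1535 0.3107] [ 1.7999e+02  6.0000e-02 -1.6589e+02] F [-1.   0.1  0.5] turn z 0.01 shift cm [-0.07  0.02  1.07] t 20.6
```

View pics/s7.png

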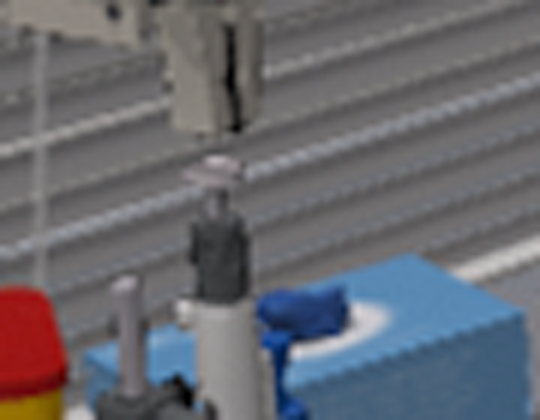

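The closed fingertips at about (215,130) are centred over the plunger button at (215,165), with a gap of roughly 15 mm. Going down at 1 cm/s.

```bash
python3 -m crank '[[[0,0,0],[-0.1,0,0.2],1],[[0,0,0],[0,0,0.2],1],[[0,0,0],[0,0,0.2],1],[[0,0,0],[0,0,0.2],1],[[0,0,0],[0,0,0.1],1],[[0,0,0],[0,0,0.1],1],[[0,0,0],[0,0,0.1],1],[[0,0,0],[0,0,0],1]]'
python3 -m crank '[[[0,0,0],[0,0,0.1],1],[[0,0,0],[0,0,0.1],1],[[0,0,0],[0,0,0],1],[[0,0,0],[0,0,0],1]]'
python3 -m crank '[[[0,0,0],[0,0,0.1],1],[[0,0,0],[0,0,0.1],1],[[0,0,0],[0,0,0],1],[[0,0,0],[0,0,0],1]]'
python3 -m crank '[[[0,0,0],[0,0,0.1],1],[[0,0,0],[0,0,0.1],1],[[0,0,0],[0,0,0],1],[[0,0,0],[0,0,0],1]]'
```

```text
time_s: 21.45
tcp_pos: [0.6532, 0.1536, 0.2989]
eef_rot: [-180.0, -0.0, -165.9]
contact_force: [-0.1, -0.8, -0.7]
gripper_width: 0.0006
gripper_force: 0.0
time_s: 21.85
tcp_pos: [0.6533, 0.1536, 0.297]
eef_rot: [180.0, -0.0, -165.9]
contact_force: [-0.3, 0.1, 1.2]
gripper_width: 0.0
gripper_force: 0.0
time_s: 22.25
tcp_pos: [0.6534, 0.1537, 0.2952]
eef_rot: [-180.0, 0.0, -165.9]
contact_force: [-0.6, -0.2, 0.3]
gripper_width: 0.001
gripper_force: 0.7
time_s: 22.65
tcp_pos: [0.6533, 0.1537, 0.2931]
eef_rot: [180.0, 0.0, -165.9]
contact_force: [-0.4, -0.2, 1.1]
gripper_width: 0.0006
gripper_force: 1.0
```

```bash
for i in 1; do
python3 -m crank '[[[0,0,0],[0,0,0.1],1],[[0,0,0],[0,0,0.1],1],[[0,0,0],[0,0,0],1],[[0,0,0],[0,0,0],1]]'
python3 -m crank '[[[0,0,0],[0,0,0.1],1],[[0,0,0],[0,0,0.1],1],[[0,0,0],[0,0,0],1],[[0,0,0],[0,0,0],1]]'
python3 -m crank '[[[0,0,0],[0,0,0.1],1],[[0,0,0],[0,0,0.1],1],[[0,0,0],[0,0,0],1],[[0,0,0],[0,0,0],1]]'; done | grep -E 'time|tcp|contact|_force'
```

```text
time_s: 23.05
tcp_pos: [0.6533, 0.1537, 0.2911]
contact_force: [-1.2, -0.4, 2.6]
gripper_force: 1.3
time_s: 23.45
tcp_pos: [0.6533, 0.1537, 0.2891]
contact_force: [0.4, -0.3, 3.6]
gripper_force: 1.6
time_s: 23.85
tcp_pos: [0.6533, 0.1537, 0.2871]
contact_force: [-0.1, -0.5, 3.9]
gripper_force: 1.9
```

Force is 1.5 N at z0 ≈ 0.295 with the right slope of 0.3 N/mm, so the first stop should be near 0.285.

```bash
for i in 1; do
python3 -m crank '[[[0,0,0],[0,0,0.1],1],[[0,0,0],[0,0,0],1],[[0,0,0],[0,0,0],1]]'
python3 -m crank '[[[0,0,0],[0,0,0.1],1],[[0,0,0],[0,0,0],1],[[0,0,0],[0,0,0],1]]'
python3 -m crank '[[[0,0,0],[0,0,0.05],1],[[0,0,0],[0,0,0],1],[[0,0,0],[0,0,0],1]]'; done | grep -E 'time|tcp|contact|_force'
```

```text
time_s: 24.15
tcp_pos: [0.6533, 0.1537, 0.2861]
contact_force: [-0.1, -0.1, 4.0]
gripper_force: 2.1
time_s: 24.45
tcp_pos: [0.6533, 0.1537, 0.2856]
contact_force: [-0.8, -0.8, 6.7]
gripper_force: 3.3
time_s: 24.75
tcp_pos: [0.6534, 0.1536, 0.2855]
contact_force: [-1.4, 0.2, 8.4]
gripper_force: 4.2
```

At the first stop, 8 N. Pausing, then pressing on.

```bash
for i in 1; do
python3 -m crank '[[[0,0,0],[0,0,0],1],[[0,0,0],[0,0,0],1],[[0,0,0],[0,0,0],1],[[0,0,0],[0,0,0],1],[[0,0,0],[0,0,0],1],[[0,0,0],[0,0,0],1],[[0,0,0],[0,0,0],1],[[0,0,0],[0,0,0],1]]'
python3 -m crank '[[[0,0,0],[0,0,0.1],1],[[0,0,0],[0,0,0],1],[[0,0,0],[0,0,0],1]]'
python3 -m crank '[[[0,0,0],[0,0,0.1],1],[[0,0,0],[0,0,0],1],[[0,0,0],[0,0,0],1]]'
python3 -m crank '[[[0,0,0],[0,0,0.1],1],[[0,0,0],[0,0,0],1],[[0,0,0],[0,0,0],1]]'
python3 -m crank '[[[0,0,0],[0,0,0.1],1],[[0,0,0],[0,0,0],1],[[0,0,0],[0,0,0],1]]'; done | grep -E 'time|tcp|contact|_force'
```

```text
time_s: 25.55
tcp_pos: [0.6534, 0.1536, 0.2856]
contact_force: [-2.2, -0.4, 8.3]
gripper_force: 4.2
time_s: 25.85
tcp_pos: [0.6534, 0.1536, 0.2851]
contact_force: [-3.1, 0.4, 11.1]
gripper_force: 5.5
time_s: 26.15
tcp_pos: [0.6535, 0.1536, 0.2843]
contact_force: [-2.4, 0.5, 11.8]
gripper_force: 5.8
time_s: 26.45
tcp_pos: [0.6535, 0.1537, 0.2835]
contact_force: [-3.7, 0.5, 12.3]
gripper_force: 6.2
time_s: 26.75
tcp_pos: [0.6535, 0.1536, 0.2826]
contact_force: [-2.4, -0.1, 12.1]
gripper_force: 6.6
```

```bash
for i in 1; do
python3 -m crank '[[[0,0,0],[0,0,0.1],1],[[0,0,0],[0,0,0],1],[[0,0,0],[0,0,0],1]]'
python3 -m crank '[[[0,0,0],[0,0,0.1],1],[[0,0,0],[0,0,0],1],[[0,0,0],[0,0,0],1]]'
python3 -m crank '[[[0,0,0],[0,0,0.05],1],[[0,0,0],[0,0,0],1],[[0,0,0],[0,0,0],1]]'; done | grep -E 'time|tcp|contact|_force'
```

```text
time_s: 27.05
tcp_pos: [0.6535, 0.1537, 0.2818]
contact_force: [-4.1, 0.7, 15.3]
gripper_force: 6.9
time_s: 27.35
tcp_pos: [0.6535, 0.1536, 0.2814]
contact_force: [-4.9, -0.3, 16.2]
gripper_force: 8.1
time_s: 27.65
tcp_pos: [0.6535, 0.1537, 0.2813]
contact_force: [-5.6, 0.7, 17.0]
gripper_force: 9.0
```

At the solid second stop, 17 N. Pausing, then rising at 1 cm/s.

```bash
for i in 1; do
python3 -m crank '[[[0,0,0],[0,0,0.05],1],[[0,0,0],[0,0,0],1],[[0,0,0],[0,0,0],1],[[0,0,0],[0,0,0],1],[[0,0,0],[0,0,0],1],[[0,0,0],[0,0,0],1],[[0,0,0],[0,0,0],1],[[0,0,0],[0,0,0],1]]'
python3 -m crank '[[[0,0,0],[0,0,-0.05],1],[[0,0,0],[0,0,-0.05],1],[[0,0,0],[0,0,-0.05],1],[[0,0,0],[0,0,-0.05],1],[[0,0,0],[0,0,-0.1],1],[[0,0,0],[0,0,-0.1],1],[[0,0,0],[0,0,-0.1],1],[[0,0,0],[0,0,-0.1],1]]'
python3 -m crank '[[[0,0,0],[0,0,-0.05],1],[[0,0,0],[0,0,-0.05],1],[[0,0,0],[0,0,-0.05],1],[[0,0,0],[0,0,-0.1],1],[[0,0,0],[0,0,-0.1],1],[[0,0,0],[0,0,-0.1],1],[[0,0,0],[0,0,-0.1],1],[[0,0,0],[0,0,-0.1],1]]'
python3 -m crank '[[[0,0,0],[0,0,-0.1],1],[[0,0,0],[0,0,-0.1],1],[[0,0,0],[0,0,-0.1],1],[[0,0,0],[0,0,-0.1],1],[[0,0,0],[0,0,-0.1],1],[[0,0,0],[0,0,-0.1],1],[[0,0,0],[0,0,-0.1],1],[[0,0,0],[0,0,-0.1],1]]'; done | grep -E 'time|tcp|contact|_force'
```

```text
time_s: 28.45
tcp_pos: [0.6536, 0.1536, 0.2813]
contact_force: [-7.2, 0.5, 19.5]
gripper_force: 10.0
time_s: 29.25
tcp_pos: [0.6534, 0.1536, 0.2853]
contact_force: [-2.9, 0.8, 10.9]
gripper_force: 5.4
time_s: 30.05
tcp_pos: [0.6533, 0.1537, 0.2899]
contact_force: [1.1, -0.0, 3.7]
gripper_force: 1.5
time_s: 30.85
tcp_pos: [0.6528, 0.1536, 0.2976]
contact_force: [1.3, 0.5, 0.2]
gripper_force: 0.0
```

```bash
python3 -m crank '[[[0,0,0],[0,0,-0.1],1],[[0,0,0],[0,0,-0.2],1],[[0,0,0],[0,0,-0.5],1],[[0,0,0],[0,0,-1.5],1],[[0,0,0],[0,0,-2],1],[[0,0,0],[2,0,-1],1],[[0,0,0],[4,0,0],1],[[0,0,0],[4,0,0],1]]'
python3 -m crank '[[[0,0,0],[4,0,0],1],[[0,0,0],[4,0,0],1],[[0,0,0],[4,0,0],1],[[0,0,0],[2,0,0],1],[[0,0,0],[0,0,0],1],[[0,0,0],[0,0,0],1]]'
python3 - <<'E'
from h import *
d=snap('top','t8',crop=(190,110,250,205),s=6); b=snap('scene','s8')
P=cloud('last_top.npz'); m=(P[:,2]>.27)&(P[:,2]<.31)&(np.hypot(P[:,0]-.654,P[:,1]-.154)<.02); print('plunger z',np.median(P[m,2]))
a=cv2.imread('pics/t6.png').astype(int);c=cv2.imread('pics/t8.png').astype(int); df=abs(a-c).max(2)[250:,130:]; print('changed vs t6 in cassette area',(df[:280,:80]>40).mean())
E
```

```text
time_s: 31.65
tcp_pos: [0.5555, 0.1291, 0.3509]
eef_rot: [-180.0, -0.0, -165.9]
contact_force: [-0.3, 0.6, 1.0]
gripper_width: 0.0006
gripper_force: 0.0
time_s: 32.25
tcp_pos: [0.4206, 0.0953, 0.352]
eef_rot: [180.0, 0.1, -165.9]
contact_force: [0.0, -0.1, -0.7]
gripper_width: 0.0003
gripper_force: 0.0
plunger z 0.2949249678538415
changed vs t6 in cassette area 0.0290625
```

View pics/t8.png

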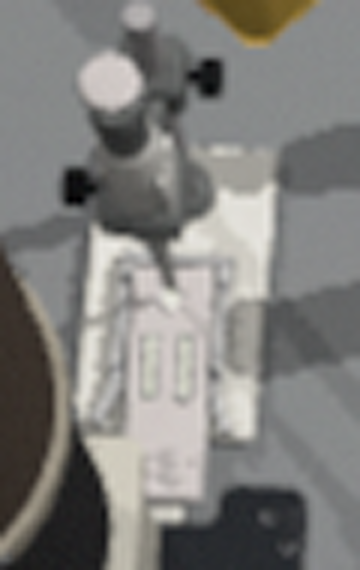

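The plunger is up (z ≈ 0.295, as before the stroke). The cassette is unchanged, with its well at (170,300) under the tip, and the arm is clear. Handing in.

```bash
python3 -c "
from plant import r
print(r.close_job())"
```

```text
the job is handed in; nothing more can be done
None
```

I handed the job in at about 32 s: the cassette is home under the tip and let go, the plunger was held about 1 s at each stop and let up slowly until fully up, and nothing else was seen to move; no verdict came back.

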